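Bring the tracing wheel over the board, wheel down

ROBOT

A 6-joint arm with a two-finger parallel gripper is mounted at the origin on a cart in front of the work surface, level with it; the furniture and walls round the work are solid. World frame = base frame: x ahead of the robot, y to its left, z up, the work surface at z = 0. Lengths are in m, angles in rad, forces in N, time in s.
With the tool pointing down it reaches from about 0.3 to 1 m from the base axis. Payload 5.1 kg.
Tool frame: the origin (TCP) lies between the finger pads; the fingertips stand ahead of it and the grasp point (between the pads) lies 5 mm behind it (ctrl.nose_length is the z of the fingertips in the tool frame, in m); z points along the fingers, x is the direction in which the jaws open and shut, and the axes are right-handed (so a half turn about z gives the same grasp; the last joint's range is limited). The gripper opens to 95 mm and grips with 3 to 60 N. Pads are 20 mm wide; open, the fingers measure 119 mm over their backs; the gripper's body (75 mm by 180 mm) begins 59 mm behind the grasp point.
Start: joints at [-1.3, 0.124, 1.65, -0, 1.367, -0.083], TCP at [0.225, -0.61, 0.229] pointing down, gripper open.
Joint ranges: [-2.61, 2.61], [-1.02, 2.33], [0.03, 2.71], [-1.35, 4.49], [0.32, 2.68], [-2.91, 2.91]. Speed limits (rad/s): [2.57, 2.57, 3.14, 3.14, 3.14, 3.14].

INTERFACE

Orientations are given as a unit quaternion [w, x, y, z].
In Python, from bench import ctrl, imaging, nets gives the robot as it stands.
- The arm moves only by the tool servo_tool, never from a script. Its argument "targets" is a list of rows, each a list of 3 entries, a list of its own where there are three numbers: the turn, a rotation vector about the tool's x, y, z in rad, then the shift along the tool's x, y, z in mm, then the opening in per cent of the stroke, from 0 (shut) to 100 (fully open). A call has 1 to 20 rows; each row is the pose to reach, as a shift and turn from the pose commanded when the call began, along the tool's axes at that moment; what a row does not reach only later rows make up. A row lasts 1/12 s, in which the tool goes at most 41.7 mm and 7.16 degrees, less where a joint would pass 70% of its speed; a pose out of reach is approached as far as the arm can. A call with a gripper value outside its range is refused whole. The fingers move at their own pace and stop on an object; the grip force is fixed at half the most. Time passes only in rows, so rows that repeat a pose let the fingers close. It gives the time, the measured TCP pose, the force and the opening at its end, in the units of the state.
- ctrl.get_state(): the state, without advancing time (a new reading comes with each control period).
- imaging.camera(name): name is "side" or "top"; returns the picture (384x512x3 uint8, blue, green, red); there is no depth.
- imaging.calibration(name): a dict with "mtx" (3x3 intrinsics, pixels), "rvec" (rotation vector, rad) and "tvec" (3), from world to camera coordinates, as OpenCV has them. Camera axes: x right, y down, z forward; pixel columns grow to the right and rows downward; lengths in m; the calibration is good to about 2 mm. A picture is of the moment at which its call begins. calibration takes no time and is no camera call.
- ctrl.sign_off(): hands the job in, once; it reports no verdict.
Trained networks look in the newest picture that a camera, given by its name, has taken for a name from the list of things; names that differ only in an ending like _2 or _b are one class to them, and where a whole thing is asked for, a point or a joint stands for the part that bears it (a point fixed in the world has none). Each returns a list of dicts, best first, with "confidence" (0 to 1); they miss things now and then, are a little off and sometimes report something else, mostly with a low value. They report only what shows in the picture. A call takes as long as a camera call.
- nets.find_in(camera, label): "xy" ([column, row] in pixels, amid what is visible of it).
- nets.silhouettes(camera, label): "pixels" (384x512 bool, what is visible of it) and "xy" ([column, row] in pixels, amid what is visible of it).
- nets.tip_of(camera, label): "xy" ([column, row] in pixels: a listed point, or the origin of a listed thing).
The state is a dict: "clock": time; "joints": joint angles; "qvel": joint speeds; "effort": joint torques, N m; "eef_pos": TCP position; "eef_rot": TCP orientation; "force": force on the tool from outside, world axes, zero at the start; "ft_torque": the same for the moment, N m; "gripper_width": finger opening in m.
Only numpy, scipy, OpenCV 4.12 (cv2) and the standard library are available. Lean on these libraries where they do the work, as an engineer would, in place of code of your own. Each camera call takes 0.05 s, during which the arm holds its last target.

TASK

Draw the red-handled tracing wheel out of its slanted socket in the tool stand, turn it over so that the toothed wheel is at the lower end with the handle sloping at about 30 degrees to the board, and finish while holding it still, ready to trace: the wheel about 8 cm above the middle of the tan board, with the handle, seen from above, lying along the board's long middle line (either way round). Do not touch the board with the tracing wheel, and leave the other two tools in their sockets and everything else where it is.

Things in the scene. Friction and masses are not known exactly. Their poses are not given: they have to be found in the camera images.
- tracing_wheel: tracing wheel, 119 mm, 35 g, along its y axis: red handle 14 (x) x 13 (z) mm from y = -22 to its tail at y = +59 mm, brass ferrule 7 mm thick to y = -36, toothed steel wheel 14 mm across (axle along x) at y = -53, z = 7. Origin on the handle's underside (z = 0), z to the upper side. Starts tail down in a socket, wheel end up, x level; handle free of the socket from y = -22 to +19
- wheel_hub (a point): centre of the toothed wheel, on the tracing wheel
- tool_stand: fixed plywood stand, base 100x200 mm, 75 mm high, origin under the base's middle. 3 equal sockets at y = -60, 0, +60 mm, 18 mm wide, 16 high, 40 deep, sloping up 35 deg towards its +x: draw tools out along their length. Below each socket a rest tongue 9 mm wide, 5 thick runs 35 mm on under the handle's middle (fingers pass on both sides). Tools change sockets
- scriber: scriber with yellow handle and steel point, same handle sizes and axes as the tracing wheel, in another socket; leave alone
- spatula: small spatula with green handle and steel blade, same handle sizes and axes as the tracing wheel, in another socket; leave alone
- board: tan painted board with dark spear design, lying flat and fixed, 414 (its x, the long middle line) x 288 (y) x 6 mm. Origin in the middle of its underside.
- board_mid (a point): middle of the board's upper face
- tape_cream: roll of cream tape, 84 mm across, 18 mm high, lying on the board near a corner; leave alone
- sanding_block: brown sanding block, 112 x 69 x 30 mm, on the board near another corner; leave alone

How it is judged:
On the way:
1. the tracing wheel is drawn out of its socket, held in the fingers, wheel end still up (distance of tracing_wheel from where it was at the start of the episode above 0.045 m and contact force between the fingers and tracing_wheel above 0.5 N and contact force between tracing_wheel and tool_stand below 0.1 N and angle between tracing_wheel's own y axis and vertical above 1.5708 rad), for 0.1 s.
At the end, for the whole second after the job is handed in: Tracing wheel held still in the fingers, clear of stand and board; wheel end lower, handle 15-55 deg from level, axle within 15 deg of the board's short direction; hub within 40 mm of the board's middle seen from above, 40-130 mm above its face; other things within 20 mm of their places (contact force between the fingers and tracing_wheel above 1 N and contact force between tracing_wheel and tool_stand below 0.1 N and contact force between tracing_wheel and board below 0.1 N and height (world z) of wheel_hub between 0.046 and 0.136 m and horizontal distance between wheel_hub and board_mid below 0.04 m and angle between tracing_wheel's own y axis and vertical between 0.610865 and 1.309 rad and angle between the x axis of tracing_wheel and the y axis of board, either way round below 0.261799 rad and linear speed of tracing_wheel below 0.02 m/s and angular speed of tracing_wheel below 0.15 rad/s and distance of each of scriber, spatula, tape_cream, sanding_block from where it was at the start of the episode below 0.02 m); the arm keeps its last pose, push and grip.
It fails at once if the tracing wheel touches the board (contact force between tracing_wheel and board above 0.3 N).
It fails at once if another tool, the tape or the sanding block is displaced by more than 20 mm (distance of any of scriber, spatula, tape_cream, sanding_block from where it was at the start of the episode above 0.02 m).
It also fails if it takes over 38 s, if anything falls off the work surface, if the arm or the gripper's body presses on something with over 40 N, if the wrist force passes 120 N, or if a joint passes its speed limit or range.

## Working session

There is one attempt and no reset: what is moved stays moved. The work goes in short steps, Python scripts to look and compute and a tool call to move; the robot and the scene stay as the last step left them, time stands still between calls to the robot, and variables do not carry over. Pictures are saved under pics/ and viewed, and the job is handed in when it is done.

Besides the shell and the picture viewer there is one more tool, called after "Call:" as a command line: name --argument value ..., lists and objects as JSON in quotes. servo_tool: Moves the arm, as the interface text tells. Its arguments: {"type":"object","properties":{"targets":{"type":"array"}},"required":["targets"]}

```bash
ls; mkdir -p pics; python3 - <<'E'
from bench import ctrl, imaging, nets
import cv2,numpy as np
for n in ("side","top"):
    im=imaging.camera(n); cv2.imwrite(f"pics/{n}0.png",im)
    c=imaging.calibration(n); R=cv2.Rodrigues(np.array(c["rvec"],float))[0]
    print(n,np.round(c["mtx"],1).tolist(),"pos",np.round(-R.T@np.array(c["tvec"]).ravel(),3),"fwd",np.round(R[2],2))
    for l in ("tracing_wheel","scriber","spatula","tool_stand","board","board_mid","wheel_hub"):
        f=nets.tip_of(n,l); print(l,[(np.round(d["xy"]).tolist(),round(d["confidence"],2)) for d in f[:3]])
s=ctrl.get_state(); print(s, ctrl.nose_length)
E
```

```text
pics
side [[459.2, 0.0, 256.6], [0.0, 459.2, 192.3], [0.0, 0.0, 1.0]] pos [ 0.225 -0.947  1.022] fwd [ 0.27  0.69 -0.68]
tracing_wheel [([280.0, 278.0], 0.74), ([283.0, 258.0], 0.45)]
scriber [([300.0, 272.0], 0.48)]
spatula []
tool_stand [([279.0, 278.0], 0.57)]
board [([233.0, 177.0], 0.91), ([237.0, 147.0], 0.5)]
board_mid [([297.0, 238.0], 0.65), ([229.0, 178.0], 0.61), ([284.0, 255.0], 0.24)]
wheel_hub [([299.0, 242.0], 0.56)]
top [[382.6, 0.0, 245.4], [0.0, 382.6, 187.6], [0.0, 0.0, 1.0]] pos [ 0.307 -0.005  1.418] fwd [ 0.2  -0.01 -0.98]
tracing_wheel [([305.0, 194.0], 0.38)]
scriber [([189.0, 193.0], 0.58), ([322.0, 190.0], 0.36)]
spatula [([295.0, 195.0], 0.57)]
tool_stand [([189.0, 193.0], 0.56)]
board [([190.0, 194.0], 0.68)]
board_mid [([189.0, 194.0], 0.88)]
wheel_hub [([309.0, 176.0], 0.52)]
{'clock': 0.8, 'joints': array([-1.29960284e+00,  1.23782439e-01,  1.65027981e+00, -6.20908359e-06,
        1.36751009e+00, -8.26187591e-02]), 'qvel': array([-5.02485582e-04, -3.27343874e-04, -8.37055963e-04,  7.01752278e-04,
       -1.73505697e-05,  1.97195821e-03]), 'effort': array([-3.88947565e-04, -4.17534828e+01, -3.60205400e+01,  7.75059080e-02,
        4.27688251e-02, -1.33427255e-05]), 'eef_pos': array([ 0.2251678 , -0.60974733,  0.22867954]), 'eef_rot': array([ 8.81628318e-06,  8.20511306e-01, -5.71630298e-01,  5.88751650e-06]), 'force': array([-0.20219548,  0.13251457,  0.1997186 ]), 'ft_torque': array([0.04378804, 0.01614817, 0.0054232 ]), 'gripper_width': 0.09507187303063042} 0.014
```

View pics/side0.png

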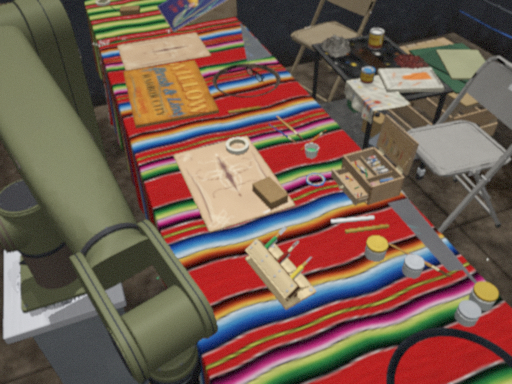

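View pics/top0.png

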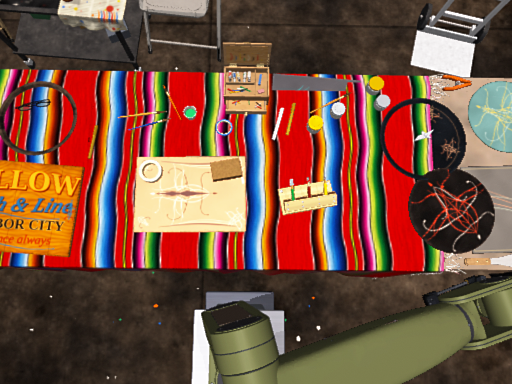

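```bash
python3 - <<'E'
import cv2
a=cv2.imread("pics/side0.png")[220:330,220:360]; b=cv2.imread("pics/top0.png")[130:260,250:380]
cv2.imwrite("pics/side0c.png",cv2.resize(a,None,fx=5,fy=5,interpolation=cv2.INTER_CUBIC))
cv2.imwrite("pics/top0c.png",cv2.resize(b,None,fx=4.5,fy=4.5,interpolation=cv2.INTER_CUBIC))
E
```

```text
(no output)
```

View pics/side0c.png

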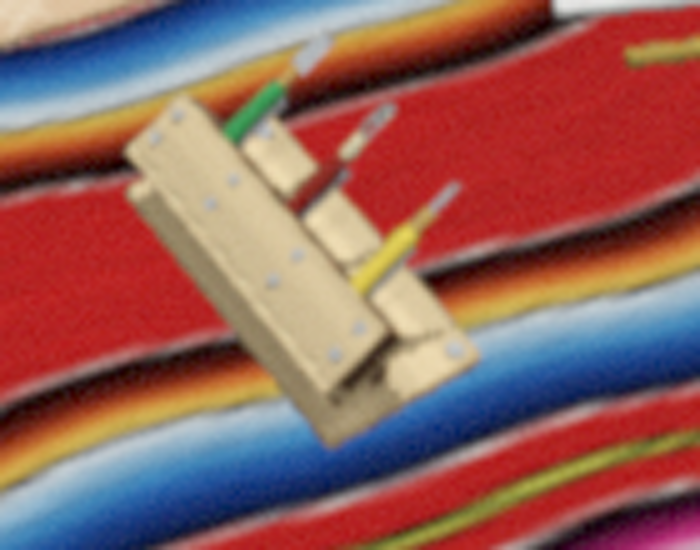

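View pics/top0c.png

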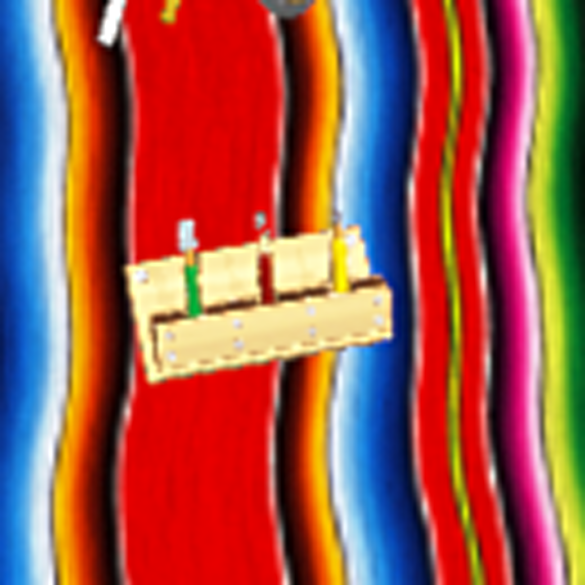

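```bash
cat > h.py <<'E'
import numpy as np, cv2
from bench import ctrl, imaging, nets
C={n:imaging.calibration(n) for n in("side","top")}
def proj(n,P):
    c=C[n]; return cv2.projectPoints(np.array(P,float).reshape(-1,1,3),np.array(c["rvec"],float),np.array(c["tvec"],float),np.array(c["mtx"],float),None)[0].reshape(-1,2)
def ray(n,uv):
    c=C[n];R=cv2.Rodrigues(np.array(c["rvec"],float))[0]
    o=-R.T@np.array(c["tvec"],float).ravel(); d=R.T@np.linalg.inv(np.array(c["mtx"]))@np.array([*uv,1.0]); return o,d/np.linalg.norm(d)
def onz(n,uv,z):
    o,d=ray(n,uv); return o+d*(z-o[2])/d[2]
E
python3 - <<'E'
from h import *
s=imaging.camera("side");t=imaging.camera("top")
for n in("side","top"):
  for l in("tracing_wheel","tool_stand","board"):
    f=nets.silhouettes(n,l)
    for d in f[:2]:
        m=d["pixels"]; ys,xs=np.nonzero(m)
        r=cv2.minAreaRect(np.c_[xs,ys].astype(np.float32))
        print(n,l,round(d["confidence"],2),len(xs),xs.min(),xs.max(),ys.min(),ys.max(),np.round(cv2.boxPoints(r),1).tolist())
def crop(im,x0,y0,w,h,f,fn):
    a=cv2.resize(im[y0:y0+h,x0:x0+w],None,fx=f,fy=f,interpolation=cv2.INTER_CUBIC)
    for i in range(0,w,10):
        cv2.putText(a,str(x0+i),(i*f,10),0,.35,(255,255,255),1); cv2.line(a,(i*f,0),(i*f,a.shape[0]),(255,255,255) ,1) if 0 else cv2.line(a,(i*f,12),(i*f,20),(255,255,255),1)
    for i in range(0,h,10):
        cv2.putText(a,str(y0+i),(0,i*f+4),0,.35,(255,255,255),1); cv2.line(a,(22,i*f),(30,i*f),(255,255,255),1)
    cv2.imwrite(fn,a)
crop(s,238,222,84,90,9 if 0 else 6,"pics/s1.png"); crop(t,270,170,76,50,10,"pics/t1.png")
E
```

```text
side tool_stand 0.75 2365 246 315 239 308 [[238.8000030517578, 252.1999969482422], [267.5, 229.1999969482422], [316.8999938964844, 290.8999938964844], [288.1000061035156, 313.8999938964844]]
side board 0.72 5786 174 293 137 231 [[173.10000610351562, 155.1999969482422], [267.8999938964844, 124.80000305175781], [293.8999938964844, 205.8000030517578], [199.10000610351562, 236.1999969482422]]
top tracing_wheel 0.49 17 308 310 187 194 [[308.0, 187.0], [310.0, 187.0], [310.0, 194.0], [308.0, 194.0]]
top tool_stand 0.94 1240 279 335 181 214 [[277.70001220703125, 188.6999969482422], [332.20001220703125, 178.8000030517578], [336.8999938964844, 204.60000610351562], [282.3999938964844, 214.60000610351562]]
top board 0.56 7585 133 246 155 232 [[133.0, 155.0], [246.0, 155.0], [246.0, 232.0], [133.0, 232.0]]
```

View pics/s1.png

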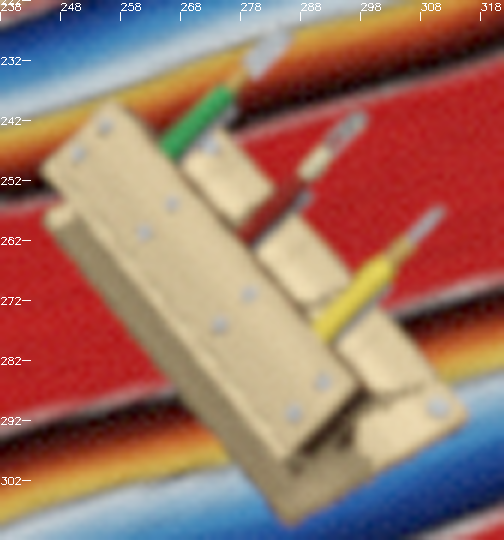

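View pics/t1.png

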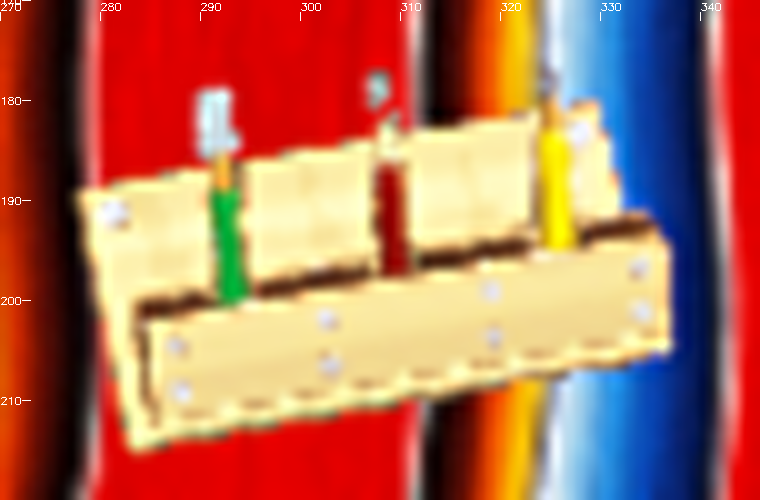

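```bash
cat > fit.py <<'E'
from h import *
from scipy.optimize import least_squares
def mod(p):
    X,Y,psi,h,ax,az=p; c,s=np.cos(psi),np.sin(psi)
    W=lambda q:np.array([X+c*q[0]-s*q[1],Y+s*q[0]+c*q[1],q[2]])
    a=np.radians(35)
    T=lambda k,y,z:W([ax-y*np.cos(a)-z*np.sin(a),k*.06,az-y*np.sin(a)+z*np.cos(a)])
    return W,T
obs=lambda W,T,h:[
("top",W([.05,.1,h]),(278.2,189)),("top",W([.05,-.1,h]),(329,180.5)),("top",W([-.05,.1,h]),(283.5,214.5)),
("side",W([.05,-.1,h]),(315.5,290)),("side",W([-.05,-.1,0]),(286,309.5)),("side",W([-.05,.1,h]),(246,257)),
("side",T(0,-.053,.007),(296,241.5)),("top",T(0,-.053,.007),(307.7,178.8)),
("side",T(0,-.022,.0065),(287.5,251.7)),("top",T(0,-.022,.0065),(308.2,186)),
("side",T(1,-.022,.0065),(276.5,238)),("top",T(1,-.022,.0065),(291.5,189)),
("side",T(-1,-.022,.0065),(303,266)),("top",T(-1,-.022,.0065),(325,183)),]
def res(p):
    W,T=mod(p); r=[]
    for n,P,uv in obs(W,T,p[3]): r+=list(proj(n,P)[0]-uv)
    return r
def solve():
    return least_squares(res,[.55,-.25,.15,.01,.03,.05],loss="soft_l1",x_scale=[.1,.1,.1,.01,.01,.01])
if __name__=="__main__":
    r=solve(); print(np.round(r.x,4)); print(np.round(np.array(res(r.x)).reshape(-1,2),1).tolist())
    W,T=mod(r.x); print("origin",T(0,0,0),"grasp",T(0,-.002,.0065),"hub",T(0,-.053,.007))
    b=[onz("top",q,.006) for q in((134.5,157),(245.5,156.5),(246,231),(134,232))]; print(np.round(b,3).tolist(),np.mean(b,0))
    for n in("side","top"): print(n,proj(n,np.mean(b,0)))
    print("side board",[np.round(onz("side",q,.006),3).tolist() for q in ((174,155),(253,137.5),(294,207),(208,230))])
E
python3 fit.py
```

```text
[ 0.557  -0.2458  0.1951  0.0133  0.0122  0.0693]
[[-0.7, -0.6], [0.4, -1.5], [-0.6, 0.0], [1.2, 0.2], [-0.4, 1.7], [-1.7, 0.3], [0.0, 1.3], [-0.1, -0.9], [0.5, -0.3], [0.0, -0.2], [-1.4, -0.8], [0.3, -0.2], [-1.2, 0.4], [-0.3, -0.2]]
origin [ 0.56902012 -0.243466    0.06929836] grasp [ 0.56696985 -0.24387125  0.07577   ] hub [ 0.60767232 -0.23582602  0.10543198]
[[0.703, 0.406, 0.006], [0.711, -0.017, 0.006], [0.427, -0.022, 0.006], [0.418, 0.389, 0.006]] [0.56491917 0.18894825 0.006     ]
side [[229.36731245 178.35446293]]
top [[190.10410487 193.39762328]]
side board [[0.423, 0.388, 0.006], [0.725, 0.377, 0.006], [0.708, -0.021, 0.006], [0.427, -0.011, 0.006]]
```

```bash
cat > tgt.py <<'E'
from fit import *
from scipy.spatial.transform import Rotation as Ro
def cur():
    s=ctrl.get_state(); q=s["eef_rot"]; return Ro.from_quat([q[1],q[2],q[3],q[0]]),np.array(s["eef_pos"]),s
p=solve().x; W,T=mod(p); psi=p[2]; a=np.radians(35)
sx=np.array([np.cos(psi),np.sin(psi),0]);sy=np.array([-np.sin(psi),np.cos(psi),0]);k=np.array([0,0,1.])
u=sx*np.cos(a)+k*np.sin(a); n=sx*np.sin(a)-k*np.cos(a)
Rg=Ro.from_matrix(np.c_[-sy,-u,n]); G=T(0,-.002,.0065)+.005*n
def rel(R,P,src=None):
    R0,P0,s=cur() if src is None else src
    print("turn",np.round((R0.inv()*R).as_rotvec(),4).tolist(),"shift",np.round(R0.inv().apply(P-P0)*1000,1).tolist())
E
python3 - <<'E'
from tgt import *
print(G,n); rel(Rg,G-.12*n)
E
```

```text
[ 0.5697833  -0.24331515  0.07167424] [ 0.5626898   0.11122104 -0.81915204]
turn [0.6096, 0.0484, 0.1537] shift [-235.2, -382.3, 58.7]
```

Call:
servo_tool --targets '[[[0.61,0.048,0.154],[-235,-382,59],45],[[0.61,0.048,0.154],[-235,-382,59],45],[[0.61,0.048,0.154],[-235,-382,59],45],[[0.61,0.048,0.154],[-235,-382,59],45],[[0.61,0.048,0.154],[-235,-382,59],45],[[0.61,0.048,0.154],[-235,-382,59],45],[[0.61,0.048,0.154],[-235,-382,59],45],[[0.61,0.048,0.154],[-235,-382,59],45],[[0.61,0.048,0.154],[-235,-382,59],45],[[0.61,0.048,0.154],[-235,-382,59],45],[[0.61,0.048,0.154],[-235,-382,59],45],[[0.61,0.048,0.154],[-235,-382,59],45],[[0.61,0.048,0.154],[-235,-382,59],45],[[0.61,0.048,0.154],[-235,-382,59],45],[[0.61,0.048,0.154],[-235,-382,59],45],[[0.61,0.048,0.154],[-235,-382,59],45]]'

```text
clock: 2.53
eef_pos: [0.5017, -0.2584, 0.1701]
eef_rot: [-0.232, 0.736, -0.606, 0.191]
force: [0.5, -0.0, -0.0]
gripper_width: 0.0427
```

```bash
python3 - <<'E'
from tgt import *
s=imaging.camera("side");t=imaging.camera("top")
cv2.imwrite("pics/s2.png",cv2.resize(s[190:320,200:360],None,fx=4,fy=4,interpolation=cv2.INTER_CUBIC))
cv2.imwrite("pics/t2.png",cv2.resize(t[130:260,240:380],None,fx=4,fy=4,interpolation=cv2.INTER_CUBIC))
rel(Rg,G); R,P,st=cur(); print(st["joints"])
for n_ in("side","top"): print(n_,proj(n_,[P,P+.014*n,P-.2*n]),)
E
```

```text
turn [-0.0005, -0.0012, -0.002] shift [-1.6, -0.7, 120.5]
[-0.81662703 -0.2405155   2.18790563  0.64265804  0.94574529  0.24200537]
side [[261.85609585 244.300488  ]
 [264.59822397 245.99982952]
 [215.926112   215.83692796]]
top [[318.40870755 204.93051355]
 [317.19774174 203.1106388 ]
 [338.8320966  235.62337854]]
```

View pics/s2.png

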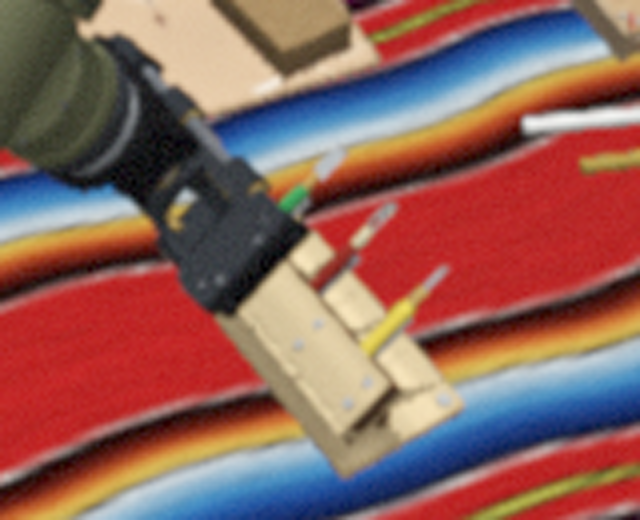

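View pics/t2.png

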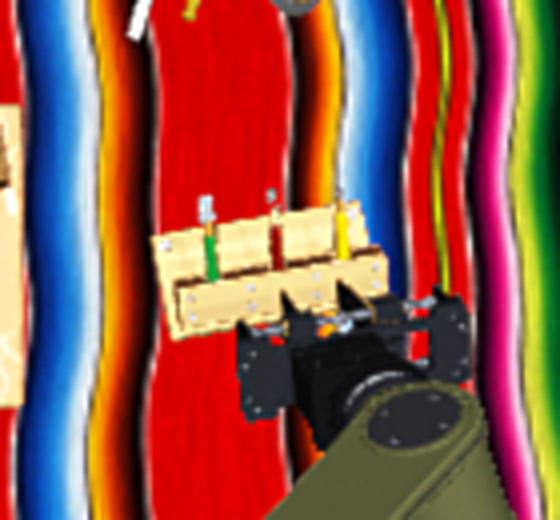

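Call:
servo_tool --targets '[[[0,0,0],[-1,-1,30],45],[[0,0,0],[-1,-1,60],45],[[0,0,0],[-1,-1,80],45],[[0,0,0],[-1,-1,85],45],[[0,0,0],[-1,-1,85],45]]'

```text
clock: 3.05
eef_pos: [0.5499, -0.246, 0.0988]
eef_rot: [-0.233, 0.737, -0.606, 0.189]
force: [0.9, 1.1, -0.3]
gripper_width: 0.0424
```

```bash
python3 - <<'E'
from tgt import *
s=imaging.camera("side");t=imaging.camera("top")
cv2.imwrite("pics/s3.png",cv2.resize(s[210:310,230:330],None,fx=6,fy=6,interpolation=cv2.INTER_CUBIC))
cv2.imwrite("pics/t3.png",cv2.resize(t[160:235,265:350],None,fx=7,fy=7,interpolation=cv2.INTER_CUBIC))
rel(Rg,G); R,P,st=cur(); print(st["force"])
for n_ in("side","top"): print(n_,proj(n_,[P+.014*n,G]),)
E
```

```text
turn [-0.001, -0.0006, -0.0008] shift [-0.0, 1.1, 35.6]
[-1.17801482  0.02459141 -0.42964425]
side [[280.28951455 254.77228987]
 [283.71587864 257.35111955]]
top [[309.9047413  192.43713272]
 [308.30840449 190.25862958]]
```

View pics/s3.png

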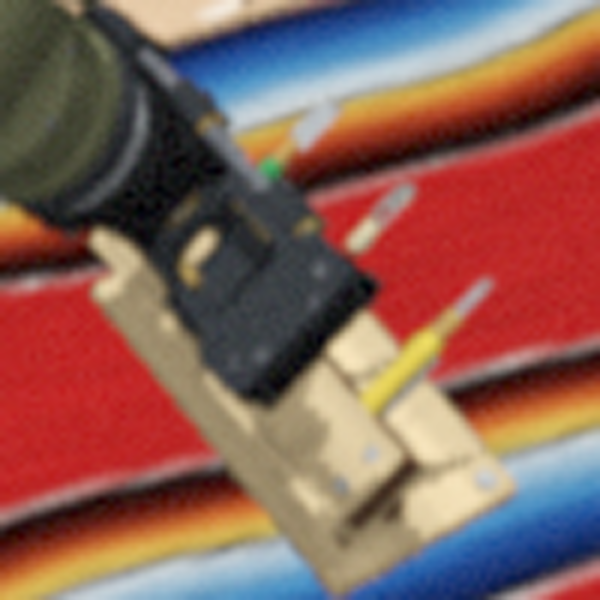

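View pics/t3.png

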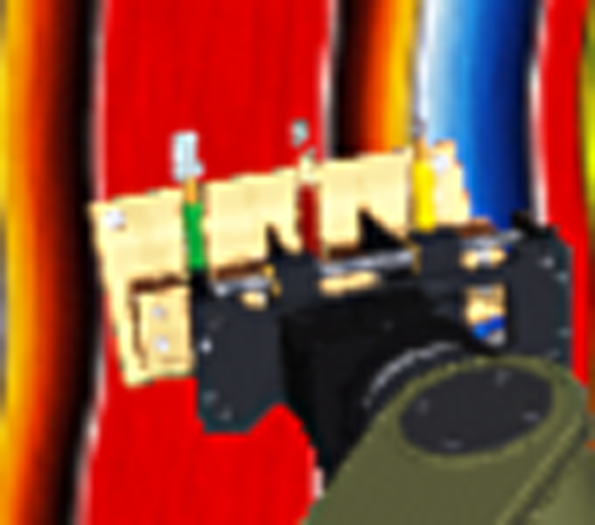

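Call:
servo_tool --targets '[[[0,0,0],[0,1,12],45],[[0,0,0],[0,1,24],45],[[0,0,0],[0,1,32],45],[[0,0,0],[0,1,35],45],[[0,0,0],[0,1,35],45],[[0,0,0],[0,1,35],45]]'

```text
clock: 3.65
eef_pos: [0.5696, -0.2429, 0.0721]
eef_rot: [-0.233, 0.737, -0.606, 0.191]
force: [-0.5, -0.1, -1.2]
gripper_width: 0.0427
```

```bash
python3 - <<'E'
from tgt import *
s=imaging.camera("side");t=imaging.camera("top")
cv2.imwrite("pics/s4.png",cv2.resize(s[210:310,230:330],None,fx=6,fy=6,interpolation=cv2.INTER_CUBIC))
cv2.imwrite("pics/t4.png",cv2.resize(t[160:235,265:350],None,fx=7,fy=7,interpolation=cv2.INTER_CUBIC))
rel(Rg,G); R,P,st=cur(); print(st["force"])
E
```

```text
turn [-0.0012, -0.0005, -0.0001] shift [0.4, 0.2, 0.5]
[ 0.38490259  0.28969709 -0.19382151]
```

View pics/s4.png

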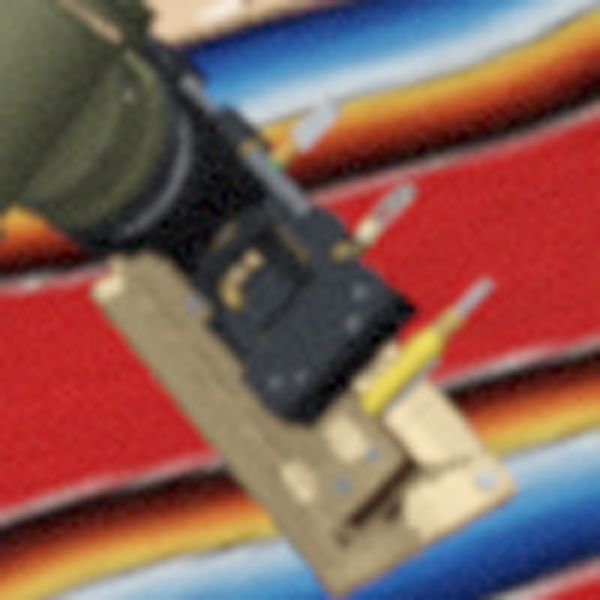

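View pics/t4.png

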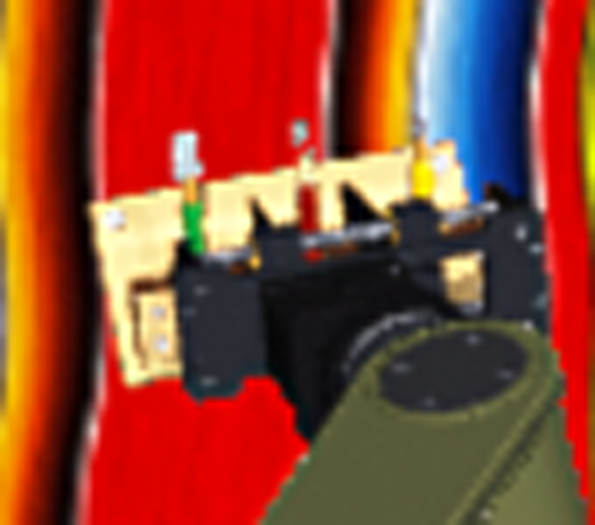

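Call:
servo_tool --targets '[[[0,0,0],[0,0,0],0],[[0,0,0],[0,0,0],0],[[0,0,0],[0,0,0],0],[[0,0,0],[0,0,0],0],[[0,0,0],[0,0,0],0],[[0,0,0],[0,0,0],0],[[0,0,0],[0,0,0],0],[[0,0,0],[0,0,0],0]]'

```text
clock: 4.42
eef_pos: [0.5694, -0.2426, 0.0714]
eef_rot: [-0.233, 0.737, -0.606, 0.191]
force: [-0.6, -0.3, 0.9]
gripper_width: 0.0134
```

Call:
servo_tool --targets '[[[0,0,0],[0,-4,-0.5],0],[[0,0,0],[0,-10,-1],0],[[0,0,0],[0,-16,-1],0],[[0,0,0],[0,-22,-1],0],[[0,0,0],[0,-28,-1],0],[[0,0,0],[0,-34,-1],0],[[0,0,0],[0,-40,-1],0],[[0,0,0],[0,-46,-1],0],[[0,0,0],[0,-54,-1],0],[[0,0,0],[0,-62,-1],0],[[0,0,0],[0,-70,-1],0],[[0,0,0],[0,-70,-4],0],[[0,0,0],[0,-70,-6],0],[[0,0,0],[0,-70,-6],0]]'

```text
clock: 5.58
eef_pos: [0.6222, -0.2322, 0.1168]
eef_rot: [-0.233, 0.737, -0.606, 0.191]
force: [0.3, -0.5, -0.1]
gripper_width: 0.0129
```

```bash
python3 - <<'E'
from tgt import *
s=imaging.camera("side");t=imaging.camera("top")
cv2.imwrite("pics/s5.png",cv2.resize(s[200:310,230:350],None,fx=5,fy=5,interpolation=cv2.INTER_CUBIC))
cv2.imwrite("pics/t5.png",cv2.resize(t[150:235,265:350],None,fx=6,fy=6,interpolation=cv2.INTER_CUBIC))
R,P,st=cur(); print(P,st["force"],st["gripper_width"],st["joints"])
hub=P+R.apply([0,-.051,-.0045]); print("expected hub",hub,proj("side",hub),proj("top",hub))
# final target
bx=np.array([-.0205,1,0]);bx/=np.linalg.norm(bx); by=np.cross([0,0,1],bx)
e=np.radians(32); uu=bx*np.cos(e)-k*np.sin(e); X=-by; Y=-uu; Z=np.cross(X,Y)
Rf=Ro.from_matrix(np.c_[X,Y,Z]); H=np.array([.565,.189,.09]); Pf=H-Rf.apply([0,-.051,-.0045])
print("final",Pf,Rf.as_matrix().round(3).tolist()); rel(Rf,Pf)
E
```

```text
[ 0.6219048  -0.23217541  0.11623551] [0.46067051 0.39691297 0.36339371] 0.013080151601607063 [-0.61515567  0.03174007  2.039322    0.66599904  0.7383704   0.33422345]
expected hub [ 0.66036353 -0.22461745  0.14917565] [[313.11915683 222.88309873]] [[306.19926229 160.05259589]]
final [0.56593532 0.1433745  0.11320967] [[1.0, 0.017, 0.011], [0.02, -0.848, -0.53], [0.0, 0.53, -0.848]]
turn [-0.9653, -0.0377, -1.4668] shift [-379.3, -12.6, 12.9]
```

View pics/s5.png

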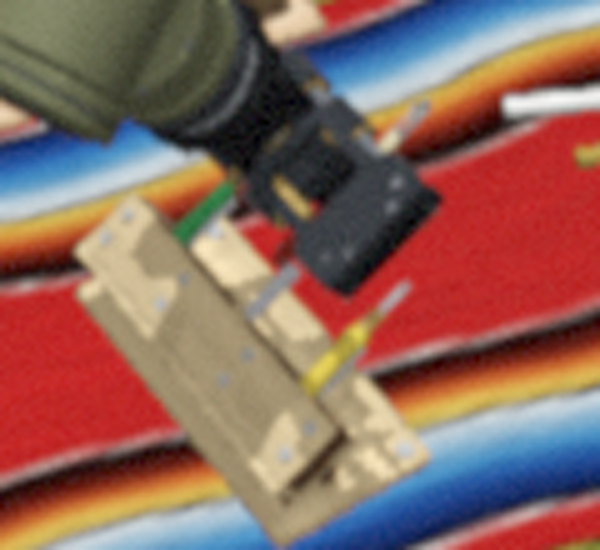

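View pics/t5.png

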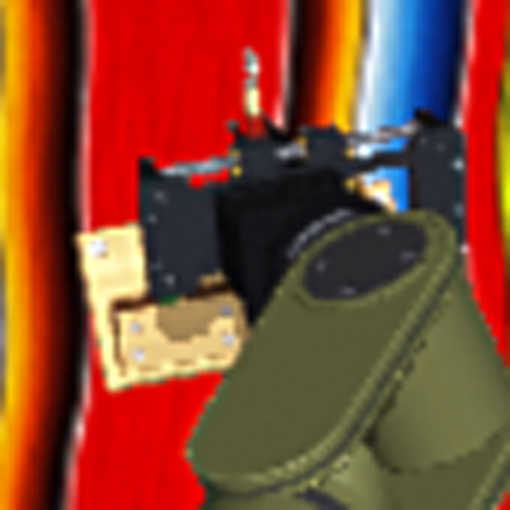

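Call:
servo_tool --targets '[[[0,0,0],[0,-14,-20],0],[[0,0,0],[0,-34,-50],0],[[0,0,0],[0,-57,-82],0],[[0,0,0],[0,-77,-110],0],[[0,0,0],[0,-86,-123],0],[[0,0,0],[0,-86,-123],0],[[0,0,0],[0,-86,-123],0]]'

```text
clock: 6.27
eef_pos: [0.6219, -0.2324, 0.2663]
eef_rot: [-0.232, 0.737, -0.605, 0.191]
force: [-0.2, 0.3, -0.5]
gripper_width: 0.0128
```

```bash
cat >> tgt.py <<'E'
bx=np.array([-.0205,1,0]);bx/=np.linalg.norm(bx); by=np.cross([0,0,1],bx)
e=np.radians(32); uu=bx*np.cos(e)-k*np.sin(e); X=-by; Y=-uu; Z=np.cross(X,Y)
Rf=Ro.from_matrix(np.c_[X,Y,Z]); H=np.array([.565,.189,.09]); Pf=H-Rf.apply([0,-.051,-.0045])
E
python3 - <<'E'
from tgt import *
R,P,st=cur(); print(P,st["joints"],st["gripper_width"])
rel(Rf,Pf+[0,0,.12])
E
```

```text
[ 0.62193854 -0.23236225  0.26634403] [-0.61535401 -0.12465267  1.92013699  0.52965289  0.96678781  0.53890949] 0.012836749027866502
turn [-0.9652, -0.0386, -1.4663] shift [-379.5, 4.4, 37.4]
```

Call:
servo_tool --targets '[[[-0.029,-0.001,-0.044],[-11,0,1],0],[[-0.077,-0.003,-0.117],[-30,0,3],0],[[-0.135,-0.005,-0.205],[-53,1,5],0],[[-0.193,-0.008,-0.293],[-76,1,7],0],[[-0.251,-0.01,-0.381],[-99,1,10],0],[[-0.309,-0.012,-0.469],[-121,1,12],0],[[-0.367,-0.015,-0.557],[-144,2,14],0],[[-0.425,-0.017,-0.645],[-167,2,16],0],[[-0.483,-0.019,-0.733],[-190,2,19],0],[[-0.541,-0.022,-0.821],[-213,2,21],0],[[-0.598,-0.024,-0.909],[-235,3,23],0],[[-0.656,-0.026,-0.997],[-258,3,25],0],[[-0.714,-0.029,-1.085],[-281,3,28],0],[[-0.772,-0.031,-1.173],[-304,4,30],0],[[-0.83,-0.033,-1.261],[-326,4,32],0],[[-0.888,-0.036,-1.349],[-349,4,34],0],[[-0.936,-0.037,-1.422],[-368,4,36],0],[[-0.965,-0.039,-1.466],[-379,4,37],0],[[-0.965,-0.039,-1.466],[-379,4,37],0],[[-0.965,-0.039,-1.466],[-379,4,37],0]]'

```text
clock: 7.93
eef_pos: [0.5649, 0.1432, 0.2303]
eef_rot: [0.276, 0.961, 0.011, -0.0]
force: [1.4, -0.2, -0.4]
gripper_width: 0.0127
```

```bash
python3 - <<'E'
from tgt import *
s=imaging.camera("side");t=imaging.camera("top")
cv2.imwrite("pics/s6.png",s[60:310,100:360].repeat(3,0).repeat(3,1)[:600])
cv2.imwrite("pics/t6.png",cv2.resize(t[120:270,110:270],None,fx=4,fy=4,interpolation=cv2.INTER_CUBIC))
R,P,st=cur(); print(P,st["joints"],st["gripper_width"],st["force"])
rel(Rf,Pf+[0,0,.12]);rel(Rf,Pf)
hub=P+R.apply([0,-.051,-.0045]); print("exp hub",hub,proj("side",hub),proj("top",hub))
E
```

```text
[0.56569094 0.1421116  0.23235349] [ 0.3898467   0.11450693  1.72625985 -0.51598504  1.53176917  0.45157166] 0.012940408170085883 [-0.29085109  0.62341996  1.0715301 ]
turn [-0.0, 0.0031, 0.0004] shift [0.3, -0.6, -1.4]
turn [-0.0, 0.0031, 0.0004] shift [0.6, -64.2, 100.4]
exp hub [0.56475007 0.18773812 0.20914604] [[225.89546202 128.81699873]] [[182.26721414 182.03919314]]
```

View pics/s6.png

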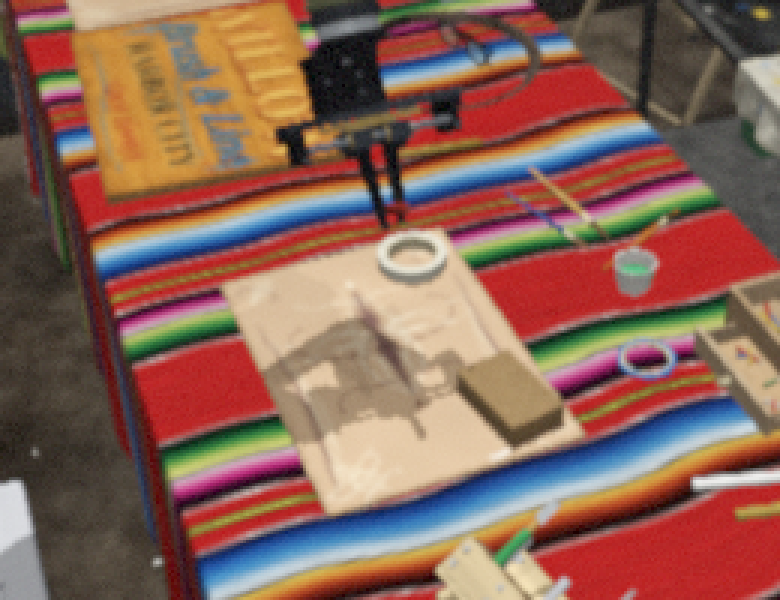

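View pics/t6.png

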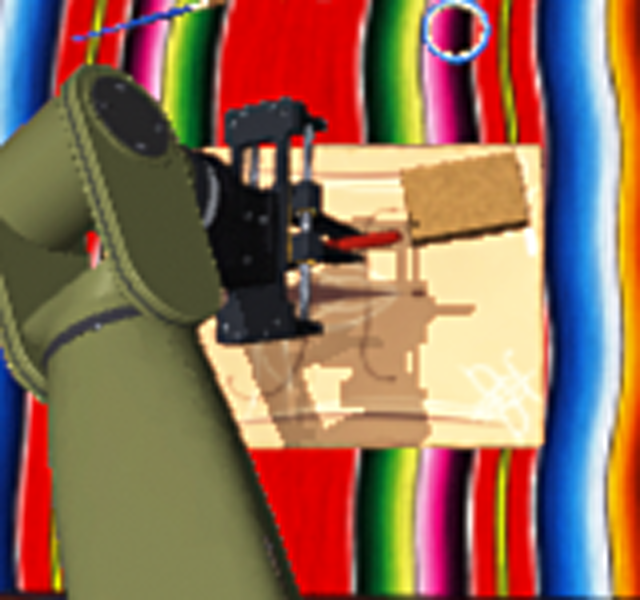

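Call:
servo_tool --targets '[[[0,0.003,0],[0,-6,9],0],[[0,0.003,0],[0,-15,23],0],[[0,0.003,0],[0,-25,39],0],[[0,0.003,0],[0,-35,55],0],[[0,0.003,0],[0,-45,71],0],[[0,0.003,0],[0,-54,85],0],[[0,0.003,0],[0,-60,95],0],[[0,0.003,0],[0,-63,99],0],[[0,0.003,0],[0,-63,100],0],[[0,0.003,0],[0,-63,100],0],[[0,0.003,0],[0,-63,100],0],[[0,0.003,0],[0,-63,100],0]]'

```text
clock: 9.03
eef_pos: [0.5672, 0.1439, 0.1173]
eef_rot: [0.275, 0.961, 0.01, 0.005]
force: [-0.3, -0.3, 0.1]
gripper_width: 0.013
```

```bash
python3 - <<'E'
from tgt import *
s=imaging.camera("side");t=imaging.camera("top")
cv2.imwrite("pics/s7.png",cv2.resize(s[110:240,170:310],None,fx=4,fy=4,interpolation=cv2.INTER_CUBIC))
cv2.imwrite("pics/t7.png",cv2.resize(t[150:240,130:250],None,fx=5,fy=5,interpolation=cv2.INTER_CUBIC))
R,P,st=cur(); print(P,st["gripper_width"],st["force"],np.abs(st["qvel"]).max())
hub=P+R.apply([0,-.051,-.0045]); tail=P+R.apply([0,.061,-.0045]); fe=P+R.apply([0,-.02,-.0045])
print("hub,tail",hub,tail); print(proj("side",[hub,fe,tail]).round(1).tolist(),proj("top",[hub,fe,tail]).round(1).tolist())
for n_ in("side","top"): print([(d["xy"],d["confidence"]) for d in nets.tip_of(n_,"wheel_hub")[:2]])
cv2.imwrite("pics/s7b.png",cv2.resize(s[220:320,230:330],None,fx=4,fy=4,interpolation=cv2.INTER_CUBIC))
E
```

```text
[0.5669323  0.14385887 0.11709785] 0.01290013378814126 [ 0.23733637 -0.29507228 -0.75436678] 0.005756694411582636
hub,tail [0.5660408  0.18952291 0.09396236] [0.56784934 0.09446235 0.15315881]
[[228.2, 157.7], [230.7, 158.4], [238.0, 160.1]] [[186.7, 188.6], [193.6, 187.6], [212.5, 185.0]]
[]
[]
```

View pics/s7.png

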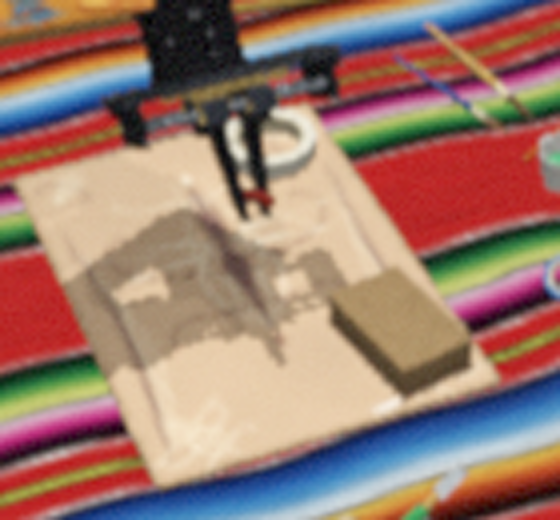

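View pics/t7.png

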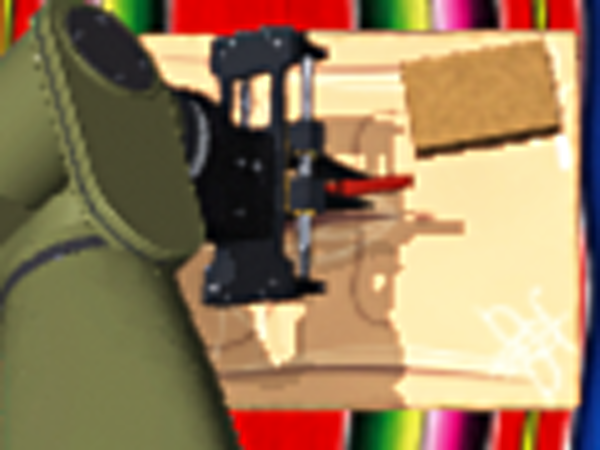

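View pics/s7b.png

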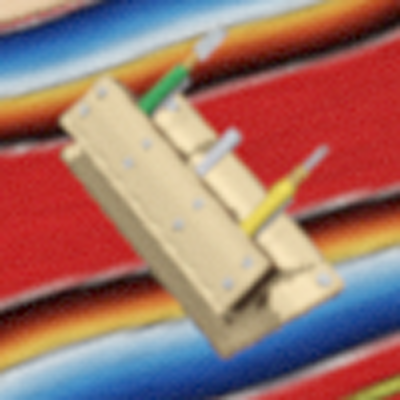

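```bash
python3 - <<'E'
from tgt import *
R,P,st=cur()
print("tips",proj("side",P+R.apply([[-.012,0,.014],[.012,0,.014]])).round(1).tolist(),proj("top",P+R.apply([[-.012,0,.014],[.012,0,.014]])).round(1).tolist())
for el in (15,25,32,40,50):
    d=np.array([.02,-np.cos(np.radians(el)),np.sin(np.radians(el))]); g=P+R.apply([0,0,-.005])
    print(el,proj("side",g+.061*d).round(1).tolist(),proj("top",g+.061*d).round(1).tolist())
s=imaging.camera("side")
hsv=cv2.cvtColor(s,cv2.COLOR_BGR2HSV)[145:175,222:250]
m=((hsv[...,0]<8)|(hsv[...,0]>172))&(hsv[...,1]>150)
ys,xs=np.nonzero(m); print("red px",list(zip(xs+222,ys+145)))
cv2.imwrite("pics/s8.png",cv2.resize(s[135:180,210:260],None,fx=12,fy=12,interpolation=cv2.INTER_CUBIC))
E
```

```text
tips [[230.2, 165.6], [237.3, 163.6]] [[201.5, 191.3], [201.5, 184.6]]
15 [[239.0, 165.7]] [[214.9, 186.0]]
25 [[238.4, 162.4]] [[213.6, 185.4]]
32 [[237.9, 160.1]] [[212.4, 185.0]]
40 [[237.3, 157.3]] [[210.8, 184.6]]
50 [[236.3, 154.0]] [[208.4, 184.1]]
red px [(np.int64(235), np.int64(157)), (np.int64(233), np.int64(158)), (np.int64(234), np.int64(158)), (np.int64(235), np.int64(158)), (np.int64(231), np.int64(159)), (np.int64(232), np.int64(159)), (np.int64(233), np.int64(159)), (np.int64(234), np.int64(159)), (np.int64(235), np.int64(159)), (np.int64(236), np.int64(159)), (np.int64(235), np.int64(160)), (np.int64(236), np.int64(160)), (np.int64(237), np.int64(160)), (np.int64(236), np.int64(161))]
```

View pics/s8.png

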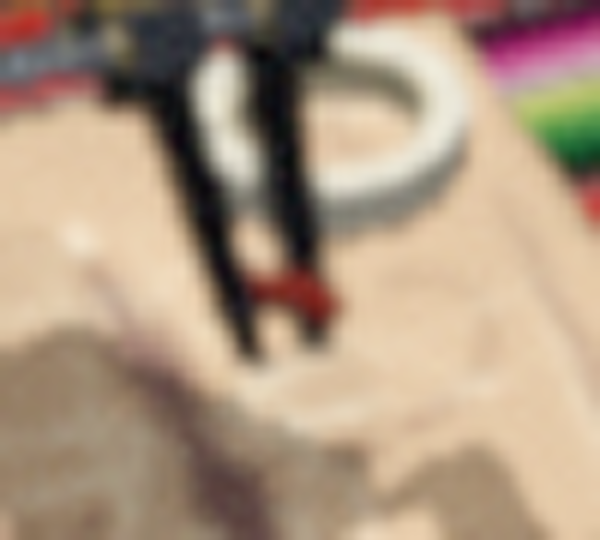

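Call:
servo_tool --targets '[[[0,0,0],[0,0,0],0],[[0,0,0],[0,0,0],0],[[0,0,0],[0,0,0],0],[[0,0,0],[0,0,0],0]]'

```text
clock: 9.62
eef_pos: [0.5663, 0.1436, 0.116]
eef_rot: [0.275, 0.961, 0.01, 0.004]
force: [-0.0, 0.9, -0.7]
gripper_width: 0.0132
```

```bash
python3 -c "
from bench import ctrl
s=ctrl.get_state();print(s['eef_pos'],s['gripper_width'],s['qvel']);print(ctrl.sign_off())"
```

```text
[0.56631039 0.1435793  0.11595941] 0.013172461763882022 [ 0.00155055  0.0002322  -0.00025531  0.00219328 -0.00029538  0.00117913]
the job is handed in; nothing more can be done
None
```

I drew the red-handled tracing wheel out of the middle socket, turned it over, and handed the job in at about 9.6 s. It was held still above the middle of the board.

**Position:** the hub works out at (0.566, 0.19, 0.093) m, about 1 mm from my measured board middle and about 87 mm above the board's face. The handle slopes about 32° with the wheel end lower, and it lies along the board's long line.

**Last checks:**
- The fingers were 13 mm apart on the 14 mm handle.
- The joints were practically at rest, and the force readings were only noise.
- The side picture still showed the scriber and spatula in their sockets. The tape and the sanding block were in place on the board.

**Not seen directly:** at the end the gripper hid the toothed wheel in both cameras, and the network did not find it. The hub position is therefore worked out from the gripper pose. The visible red tail was within about 1.5 pixels of where it should be in both views, which agrees with that.

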